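# Open the dust-filter bay of a skate sharpener

## Robot

A 7-joint arm with a two-finger parallel gripper is mounted at the origin on the work surface. World frame = base frame: x ahead of the robot, y to its left, z up, the work surface at z = 0. Lengths are in mm, angles in rad, forces in N, time in s.
With the tool pointing down it reaches from about 425 to 925 mm from the base axis. Payload 6.8 kg.
Tool frame: the origin (TCP) lies at the very end of the fingers, on their centre line; the grasp point (between the pads) lies 19 mm behind it; z points along the fingers, y is the direction in which the jaws open and shut (so a half turn about z gives the same grasp; the last joint's range is limited). The gripper opens to 85 mm and grips with 20 to 120 N. Pads are 22 mm wide; open, the fingers measure 114 mm over their backs; the gripper's body (76 mm by 85 mm) begins 54 mm behind the grasp point. The pads swing forward as they close: fully open they stand 13 mm farther back than shut.
Start: joints at [-1.243, 0.477, 0.022, 1.555, -0.011, 1.109, -0.083], TCP at [284.94, 611.928, 231.308] pointing down, gripper open.
Joint ranges: [-2.96, 2.96], [-0.34, 2.1], [-1.41, 1.46], [0.24, 2.44], [-1.37, 4.51], [0.17, 1.92], [-2.96, 2.96]. Speed limits (rad/s): [2.39, 2.39, 3.14, 3.14, 3.14, 3.14, 3.14].

## Interface

Orientations are given as a unit quaternion [w, x, y, z].
In Python, from workcell import get_state, grab_frame, arm gives the robot as it stands.
- The arm moves only by the shell command python3 -m pendant 'ROWS' [FORCE]. ROWS is JSON, a list of rows, each a list of 5 numbers: the finger opening in cm, from 0 to 8.54, then the shift along the world's x, y, z in cm, then the turn about the world's z in degrees. A call has 1 to 8 rows; each row shifts and turns the commanded pose from where the row before left it; what a row does not reach is not made up. A row lasts 1/12 s, in which the tool goes at most 41.7 mm and 7.16 degrees, less where a joint would pass 70% of its speed; a pose out of reach is approached as far as the arm can. A call with a gripper value outside its range is refused whole. The fingers move at their own pace and stop on an object; FORCE is the grip in N (left out, the last holds). Time passes only in rows, so rows that do not move let the fingers close. It gives the time, the measured TCP pose, the force and the opening at its end, in the units of the state.
- get_state(): the state, without advancing time (a new reading comes with each control period).
- grab_frame(name): name is "scene" or "side" or "wrist"; returns a dict with "pixels" (384x512x3 uint8, red, green, blue), "camera_matrix" (3x3 intrinsics, pixels), "camera_from_world" (4x4, takes a point from world to camera coordinates); the wrist camera has in their place "tool_from_camera" (4x4, takes a point from camera to tool coordinates, whose origin is the TCP and whose axes are the flange's). Camera axes: x right, y up, looking along -z (the intrinsics and any distortion apply to the point x, -y, -z); pixel columns grow to the right and rows downward; lengths in mm; the calibration is good to about 2 mm. A picture is of the moment at which its call begins: read the wrist's pose just before it. There is no depth.
- arm.close_job(): hands the job in, once; it reports no verdict.
The state is a dict: "time": time; "qpos": joint angles; "qd": joint speeds; "joint_efforts": joint torques, N m; "eef_pos": TCP position; "eef_rot": TCP orientation; "contact_force": force on the tool from outside, world axes, zero at the start; "ft_torque": the same for the moment, N m; "opening": finger opening in mm.
Only numpy, scipy, OpenCV 4.12 (cv2) and the standard library are available. Lean on these libraries where they do the work, as an engineer would, in place of code of your own. Each camera call takes 0.05 s, during which the arm holds its last target.

## Task

The skate sharpener's dust filter is due for cleaning, so open its bay: press the latch tab behind the filter cover fully down until the cover springs forward off its catch, then push the cover by its thumb step along the rails until it lies flat on the deck, wholly out of the rails, with the filter uncovered. Only press and push: do not lift the cover, and leave the filter, the skate holder, the honing stone and the oil bottle where they are.

Things in the scene. Friction and masses are not known exactly. Their poses are not given: they have to be found in the camera images.
- sharpener: Fixed red machine, 370 x 300 mm. Origin at bench height under its filter box; x runs along the rails from latch to deck, z up. In its frame (mm): seat and deck at z 80, deck to x 168 with a 9 high end stop; rails x -105 to 5, y +-43 to +-55, tops z 93; well under the cover x -87 to -5, y +-39; wheel, hood and motor cap at y -70 to -231, at most z 100.
- cover: Grey plastic plate 110 (x) x 96 (y) x 8 mm, loose in the rails. Origin: centre of its underside; axes as the sharpener's. Locked at sharpener x -45, y 0, z 80 mm. Once the latch tooth is lifted, springs push it 15 mm forward in 0.3 s and the latch cannot catch it again; then it slides with under 2 N. Its origin is at x over 60 mm when out of the rails, 113 mm at the end stop.
- thumb_step (a point): Centre of the upright rear face of the step on the cover: 60 mm wide (y), 12 mm high, from 8 to 20 mm above the cover's underside, facing the cover's -x; at x 5, y 0, z 14 mm in the cover's frame. Push it towards +x. Between latch and face the cover is flat for 40 mm, 55 mm once released.
- latch (a joint): Angle of the rocker latch on its cross pin: 0 at rest, tooth in the cover's slot; 0.24 rad pad fully down. The tooth is free of the cover from about 0.17 rad. A spring returns it.
- latch_pad (a point): Centre of the top of the latch's black ribbed press pad, 28 (x) x 40 (y) mm, at rest 102 mm above the bench at sharpener x -172 mm, y 0; moves with the latch. Press straight down: as it tilts, a 22 mm wide fingertip on its middle frees the cover about 7 mm down and is at the stop about 10 mm down; 3 N at first, about 5 N at the stop.
- filter: The white filter cassette with a wire pull, 72 x 68 x 28 mm, loose in the well under the cover, its top pull at 70 mm above the bench. Origin at the centre of its underside. Leave it.
- jig: The red and aluminium skate holder, 60 x 130 mm and 98 mm high, loose on the bench beyond the deck's end. Origin at the centre of its underside. Leave it.
- stone: The honing stone, 100 x 26 x 16 mm, loose on the bench on the +y side of the sharpener. Origin at the centre of its underside. Leave it.
- oil: The oil bottle, 38 mm across and 85 mm high, standing loose on the bench on the +y side of the sharpener. Origin at the centre of its underside. Leave it.
There are look-alikes about, which are no part of the job. Of the things like the cover, leave any that is brown; of the rest the larger one is meant.

How it is judged:
By the outcome, as a careful person would: the job done as asked, in the order asked, and still so for the second after the job is handed in, with the robot touching nothing.
It also fails if it takes over 40 s, if anything falls off the work surface, if the arm or the gripper's body presses on something with over 40 N, if the wrist force passes 120 N, or if a joint passes its speed limit or range.

## Working session

There is one attempt and no reset: what is moved stays moved. The work goes in short steps, Python scripts to look and compute and a shell command to move; the robot and the scene stay as the last step left them, time stands still between calls to the robot, and variables do not carry over. Pictures are saved under pics/ and viewed, and the job is handed in when it is done.

```bash
mkdir -p pics; ls
python3 - <<'E'
from workcell import get_state, grab_frame
import cv2,numpy as np
s=get_state();print({k:np.round(v,3).tolist() for k,v in s.items()})
for n in("scene","side","wrist"):
    f=grab_frame(n);cv2.imwrite(f"pics/{n}0.png",f["pixels"][:,:,::-1]);print(n,{k:np.round(v,3).tolist() for k,v in f.items() if k!="pixels"})
E
```

```text
pics
{'time': 0.0, 'qpos': [-1.243, 0.478, 0.022, 1.556, -0.012, 1.109, -0.083], 'qd': [-0.001, -0.0, 0.001, -0.0, -0.001, -0.0, -0.001], 'joint_efforts': [0.0, -59.645, 1.608, -28.119, 0.012, 0.009, -0.0], 'eef_pos': [284.689, 611.373, 230.322], 'eef_rot': [-0.0, 0.216, 0.976, -0.001], 'contact_force': [-0.588, 0.088, 0.294], 'ft_torque': [-0.037, 0.019, -0.023], 'opening': 85.506}
scene {'camera_matrix': [[358.967, 0.0, 259.253], [0.0, 358.967, 191.756], [0.0, 0.0, 1.0]], 'camera_from_world': [[0.834, 0.552, -0.004, -434.681], [-0.478, 0.727, 0.493, 182.185], [0.275, -0.41, 0.87, -995.696], [0.0, 0.0, 0.0, 1.0]]}
side {'camera_matrix': [[432.766, 0.0, 258.631], [0.0, 432.766, 191.091], [0.0, 0.0, 1.0]], 'camera_from_world': [[0.895, -0.445, -0.01, -443.966], [0.298, 0.58, 0.758, -249.516], [-0.332, -0.682, 0.652, -871.943], [0.0, 0.0, 0.0, 1.0]]}
wrist {'camera_matrix': [[298.18, 0.0, 258.863], [0.0, 298.18, 187.508], [0.0, 0.0, 1.0]], 'tool_from_camera': [[0.0, 0.961, 0.278, 71.002], [1.0, -0.001, 0.0, -0.661], [0.0, 0.278, -0.961, -144.102], [0.0, 0.0, 0.0, 1.0]]}
```

View pics/scene0.png

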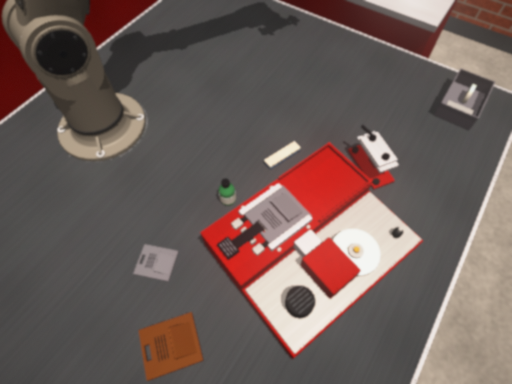

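View pics/side0.png

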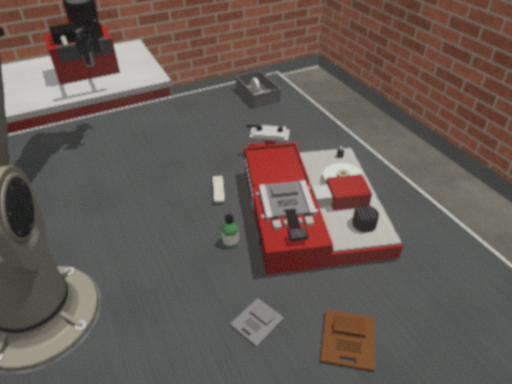

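View pics/wrist0.png

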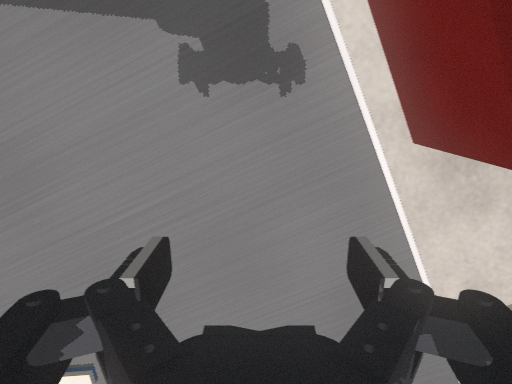

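The scene view shows the sharpener around (310,215), the grey cover at (278,215), and the latch pad at about (228,245). The two decoy plates are at (157,262), grey, and (170,345), brown. I'll enlarge this area to measure it.

```bash
cat > h.py <<'E'
import cv2,numpy as np
from workcell import get_state, grab_frame
def ray(f,u,v,s=None):
    K=f["camera_matrix"];d=np.linalg.inv(K)@[u,v,1];d=np.array([d[0],-d[1],-d[2]])
    if "camera_from_world" in f:
        T=np.linalg.inv(f["camera_from_world"])
    else:
        from scipy.spatial.transform import Rotation as R
        q=np.array(s["eef_rot"]);W=np.eye(4);W[:3,:3]=R.from_quat([q[1],q[2],q[3],q[0]]).as_matrix();W[:3,3]=s["eef_pos"];T=W@f["tool_from_camera"]
    return T[:3,3],T[:3,:3]@d
def onz(f,u,v,z,s=None):
    o,d=ray(f,u,v,s);return o+d*(z-o[2])/d[2]
def proj(f,p):
    c=f["camera_from_world"]@[*p,1];c=f["camera_matrix"]@[c[0],-c[1],-c[2]];return c[:2]/c[2]
def crop(f,n,x0,y0,w,h,k):
    im=cv2.resize(f["pixels"][y0:y0+h,x0:x0+w,::-1],None,fx=k,fy=k,interpolation=cv2.INTER_CUBIC);cv2.imwrite(f"pics/{n}.png",im)
E
python3 - <<'E'
from h import *
crop(grab_frame("scene"),"sc1",190,130,200,150,4)
crop(grab_frame("side"),"sd1",210,110,200,150,4)
E
```

```text
(no output)
```

View pics/sc1.png

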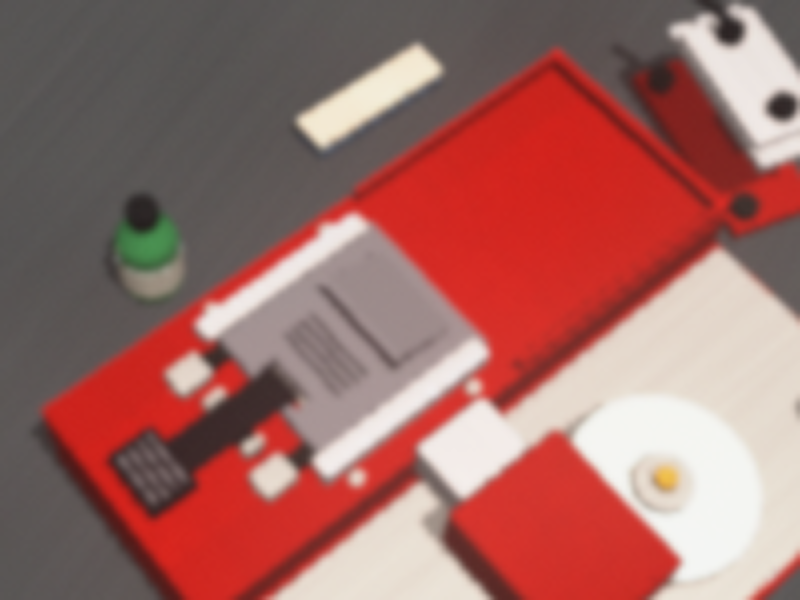

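View pics/sd1.png

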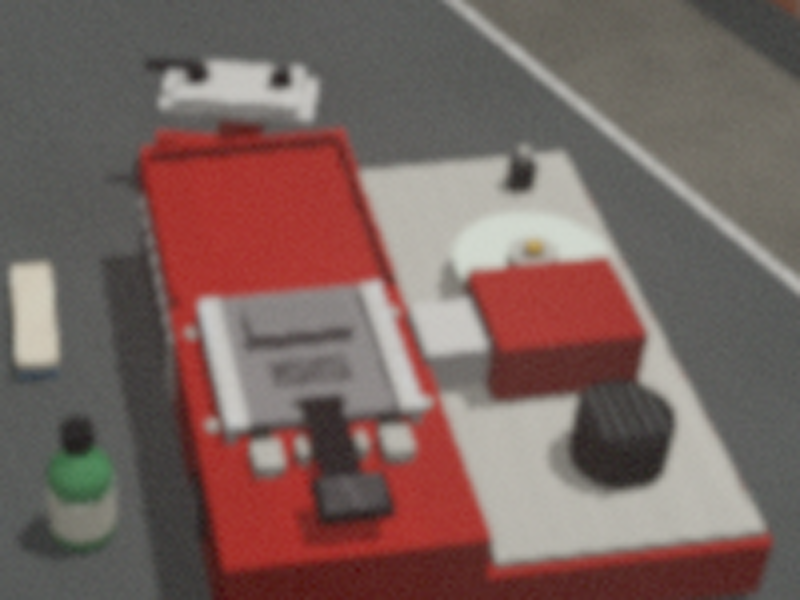

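Run:
```python
from h import *
for n,x0,y0,pts in (("scene",190,130,dict(pad=(152,473,102),stepL=(322,287,97),stepR=(397,367,97),coverFL=(372,222,88),coverFR=(478,345,88))),
                 ("side",210,110,dict(pad=(353,493,102),stepL=(246,340,97),stepR=(352,330,97)))):
    f=grab_frame(n);g={}
    for k,(a,b,z) in pts.items():
        g[k]=onz(f,(a+.5)/4-.5+x0,(b+.5)/4-.5+y0,z);print(n,k,g[k].round(1))
    m=(g["stepL"]+g["stepR"])/2; d=m-g["pad"];print("axis",np.hypot(*d[:2]),np.degrees(np.arctan2(d[1],d[0])), "stepnormal",np.degrees(np.arctan2(*(g["stepR"]-g["stepL"])[[1,0]]))+90, np.linalg.norm(g["stepR"]-g["stepL"]))
# white rails mask in scene
```

```text
scene pad [ 529.1 -124.7  102. ]
scene stepL [541.8  11.6  97. ]
scene stepR [599.5  -6.6  97. ]
scene coverFL [540.5  65.4  88. ]
scene coverFR [627.   31.8  88. ]
axis 133.84755365199854 71.89684341740877 stepnormal 72.52703128257747 60.53267261844719
side pad [ 526.9 -122.6  102. ]
side stepL [536.3  14.3  97. ]
side stepR [595.   -5.9  97. ]
axis 132.55395357335777 73.02717018288892 stepnormal 71.01800786276087 62.05434136501314
```

Both views agree to about 2 mm. The pad is near (528,-124), the step centre near (569,2), and the rails run at about 72° in the world frame. I'll travel high with the fingers closing.

```bash
python3 -m pendant '[[0,1.6,-3,0,0],[0,1.6,-3,0,0],[0,1.6,-3,0,0],[0,1.6,-3,0,0],[0,1.6,-3,0,0],[0,1.6,-3,0,0],[0,1.6,-3,0,0],[0,1.6,-3,0,0]]' 40
python3 -m pendant '[[0,1.6,-3,0,0],[0,1.6,-3,0,0],[0,1.6,-3,0,0],[0,1.6,-3,0,0],[0,0.4,-3,0,0],[0,0.4,-3,0,0],[0,0.4,-3,0,0],[0,0.4,-3,0,0]]'
python3 -m pendant '[[0,0.4,-3,0,0],[0,0.4,-3,0,0],[0,0.4,-3,0,0],[0,0.4,-3,0,0],[0,0.4,-3,0,3.5],[0,0.4,-3,0,3.5],[0,0,0,0,0],[0,0,0,0,0]]'
```

```text
time: 1.02
eef_pos: [413.5, 370.4, 231.5]
eef_rot: [0.0, 0.216, 0.976, 0.0]
contact_force: [0.6, 0.3, 0.5]
opening: 0.2
time: 1.68
eef_pos: [493.0, 130.4, 231.5]
eef_rot: [0.0, 0.216, 0.976, 0.0]
contact_force: [0.3, -0.2, 0.8]
opening: 0.0
time: 2.35
eef_pos: [516.9, -50.1, 231.5]
eef_rot: [0.0, 0.158, 0.987, -0.0]
contact_force: [0.8, 0.3, 0.9]
opening: 0.2
```

Run:
```python
from h import *
s=get_state();f=grab_frame("wrist");cv2.imwrite("pics/w1.png",cv2.resize(f["pixels"][:,:,::-1],(768,576)))
print(s["eef_pos"],s["eef_rot"])
```

```text
[516.93583436 -50.11477458 231.4750756 ] [ 2.01915108e-04  1.58446602e-01  9.87367520e-01 -1.21532010e-04]
```

View pics/w1.png

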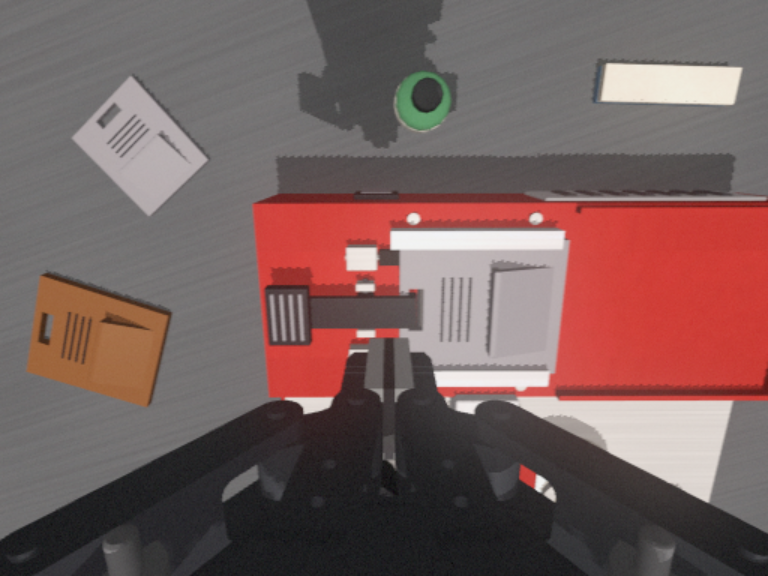

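The wrist view shows the pad centred at (289,316), the step edge from (490,268) to (489,355), and the rails horizontal in the picture.

Run:
```python
from h import *
s=get_state();f=grab_frame("wrist")
P={}
for n,u,v,z in(("pad",289,316,102),("stepL",491,267,100),("stepR",489,356,100),("railA",391,231,93),("railB",563,231,93),("edgeA",258,203,80),("edgeB",570,201,80)):
    P[n]=onz(f,(u+.5)/1.5-.5,(v+.5)/1.5-.5,z,s);print(n,P[n].round(1))
for a,b in(("railA","railB"),("stepL","stepR"),("edgeA","edgeB")):
    d=P[b]-P[a];print(a,np.degrees(np.arctan2(d[1],d[0])),np.hypot(*d[:2]))
d=(P["stepL"]+P["stepR"])/2-P["pad"];print(np.degrees(np.arctan2(d[1],d[0])),np.hypot(*d[:2]))
```

```text
pad [ 526.6 -120.2  102. ]
stepL [536.   13.3 100. ]
stepR [595.6  -3.4 100. ]
railA [495.6 -40.3  93. ]
railB [529.5  63.8  93. ]
edgeA [ 453.1 -118.    80. ]
edgeB [515.2  76.4  80. ]
railA 71.94224438176875 109.50680046916317
stepL -15.655964500316525 61.891814481800964
edgeA 72.30643559286047 204.04845469568232
72.58476894930422 131.19018152866167
```

```bash
python3 -m pendant '[[0,0.3,-2.4,0,0],[0,0.3,-2.4,0,0],[0,0.4,-2.4,0,0],[0,0,0,-3,0],[0,0,0,-3,0],[0,0,0,-3,0],[0,0,0,-3,0],[0,0,0,0,0]]'
python3 - <<'E'
from h import *
f=grab_frame("wrist");cv2.imwrite("pics/w2.png",f["pixels"][:,:,::-1])
crop(grab_frame("side"),"sd2",210,140,150,112,4)
E
```

```text
time: 3.12
eef_pos: [523.4, -117.4, 106.4]
eef_rot: [-0.005, 0.155, 0.988, -0.0]
contact_force: [-1.2, 0.2, -1.2]
opening: 0.1
```

View pics/w2.png

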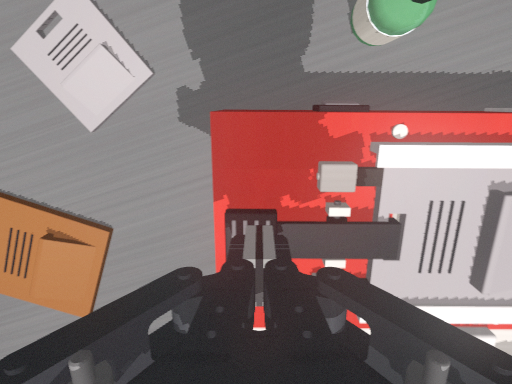

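View pics/sd2.png

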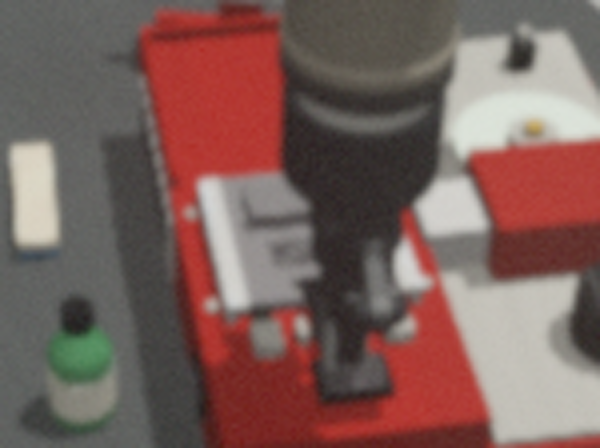

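```bash
python3 -m pendant '[[0,0,0,0,0],[0,0.3,-0.4,0,0],[0,0,0,0,0],[0,0,0,0,0]]'
```

```text
time: 3.55
eef_pos: [531.1, -124.5, 112.7]
eef_rot: [0.001, 0.156, 0.988, 0.0]
contact_force: [-0.7, -0.1, 0.2]
opening: -0.3
```

```bash
python3 -m pendant '[[0,-0.3,0.2,-0.5,0],[0,0,0,-0.3,0],[0,0,0,0,0],[0,0,0,0,0],[0,0,0,0,0]]'
python3 - <<'E'
from h import *
s=get_state();print(s["eef_pos"],s["contact_force"])
crop(grab_frame("wrist"),"w3",200,180,200,120,4)
E
```

```text
time: 3.97
eef_pos: [526.9, -122.1, 103.2]
eef_rot: [-0.0, 0.156, 0.988, 0.0]
contact_force: [0.3, 0.0, -0.5]
opening: -0.6
[ 526.86069005 -122.05784685  103.21993743] [ 0.28183185  0.03287703 -0.53008379]
```

View pics/w3.png

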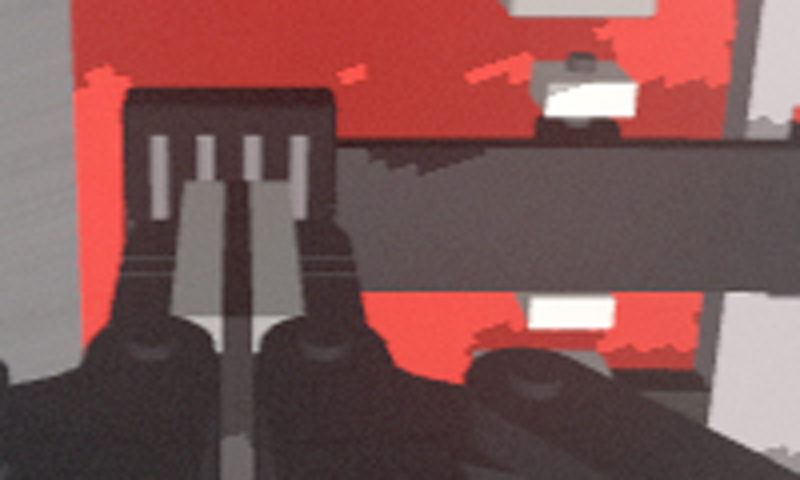

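The fingertip is centred on the pad to about 1 mm. Now I'll press in small steps.

```bash
python3 -m pendant '[[0,0,0,-0.2,0],[0,0,0,-0.2,0],[0,0,0,-0.2,0],[0,0,0,-0.1,0],[0,0,0,0,0],[0,0,0,0,0]]'
python3 -m pendant '[[0,0,0,-0.1,0],[0,0,0,-0.1,0],[0,0,0,-0.1,0],[0,0,0,0,0],[0,0,0,0,0],[0,0,0,0,0]]'
```

```text
time: 4.52
eef_pos: [527.0, -122.4, 96.3]
eef_rot: [0.0, 0.156, 0.988, -0.0]
contact_force: [-0.3, -2.5, 2.2]
opening: -0.4
time: 5.02
eef_pos: [527.0, -122.2, 93.3]
eef_rot: [0.0, 0.156, 0.988, -0.0]
contact_force: [-0.2, -4.3, 4.0]
opening: -0.1
```

```bash
python3 -m pendant '[[0,0,0,-0.1,0],[0,0,0,0,0],[0,0,0,0,0],[0,0,0,0,0]]'
python3 - <<'E'
from h import *
crop(grab_frame("wrist"),"w4",180,80,332,249,2.4)
E
```

```text
time: 5.35
eef_pos: [527.0, -122.2, 92.3]
eef_rot: [0.0, 0.156, 0.988, -0.0]
contact_force: [0.8, -3.3, 3.7]
opening: -0.5
```

View pics/w4.png

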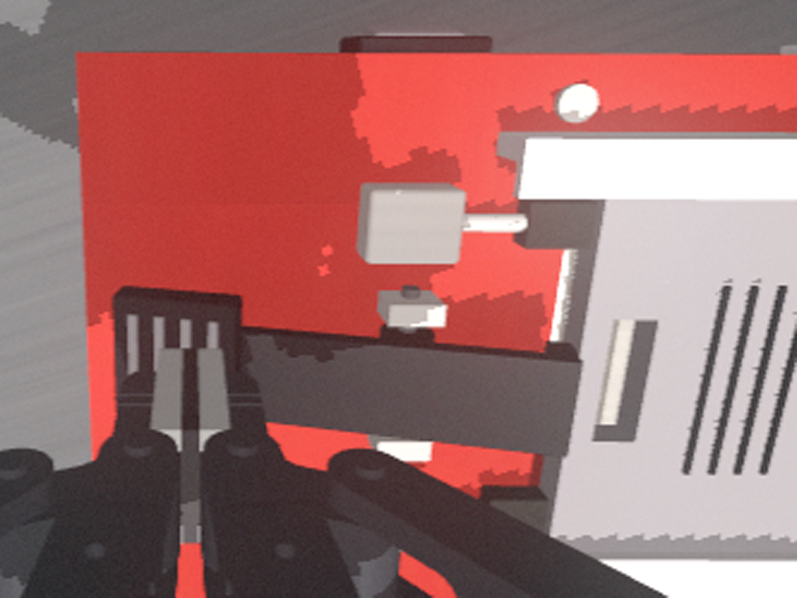

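The slot at (625,380) is now ahead of the latch tooth, so the cover has sprung forward. I'll press the last bit to the stop before releasing.

```bash
python3 -m pendant '[[0,0,0,-0.1,0],[0,0,0,0,0],[0,0,0,0,0]]'
python3 -m pendant '[[0,0,0,-0.1,0],[0,0,0,0,0],[0,0,0,0,0],[0,0,0,0,0]]'
```

```text
time: 5.65
eef_pos: [527.0, -122.2, 91.7]
eef_rot: [0.0, 0.156, 0.988, 0.0]
contact_force: [-2.3, -3.0, 7.6]
opening: 0.1
time: 5.98
eef_pos: [527.2, -122.3, 91.3]
eef_rot: [0.0, 0.156, 0.988, 0.0]
contact_force: [-1.9, -3.2, 13.6]
opening: -0.2
```

```bash
python3 -m pendant '[[0,0,0,1.5,0],[0,0,0,2.5,0],[0,0,0,3,0],[0,0.9,2.8,0,0],[0,0.9,2.8,0,0],[0,0.9,2.8,0,0],[0,0.9,2.8,0,0],[0,0,0,0,0]]'
python3 -m pendant '[[0,0,0,0,0],[0,0,0,0,0]]'
python3 - <<'E'
from h import *
s=get_state();print(s["eef_pos"]);f=grab_frame("wrist")
cv2.imwrite("pics/w5.png",cv2.resize(f["pixels"][:,:,::-1],(768,576)))
E
```

```text
time: 6.65
eef_pos: [564.1, -0.8, 159.6]
eef_rot: [-0.001, 0.151, 0.989, 0.002]
contact_force: [1.0, 0.9, 0.3]
opening: 0.2
time: 6.82
eef_pos: [562.2, -9.6, 159.7]
eef_rot: [-0.001, 0.156, 0.988, 0.0]
contact_force: [0.5, -0.5, -0.5]
opening: -0.1
[562.24643329  -9.56448068 159.72100756]
```

View pics/w5.png

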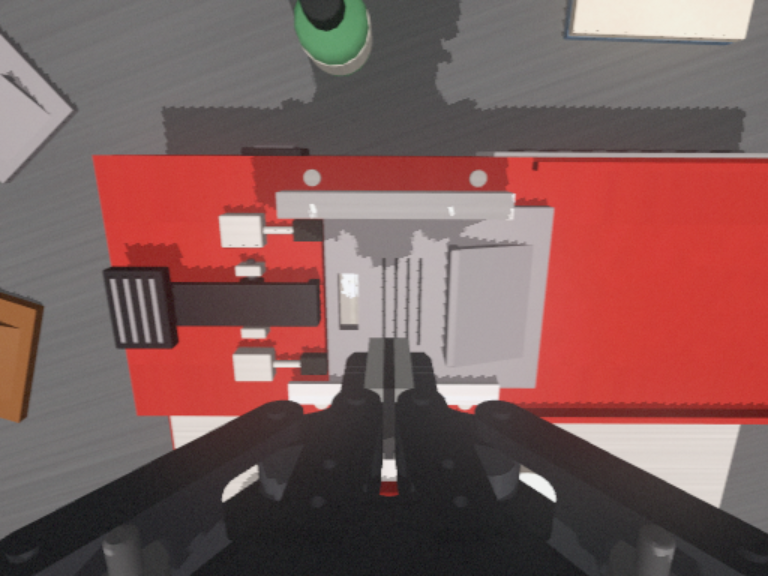

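The cover is released, with the slot at (348,300), the latch back at rest, and the step edge from (450,248) to (446,365).

Run:
```python
from h import *
s=get_state();f=grab_frame("wrist")
q=[onz(f,(u+.5)/1.5-.5,(v+.5)/1.5-.5,100,s) for u,v in((450,248),(446,365))]
m=(q[0]+q[1])/2;a=np.radians(72.2);U=np.array([np.cos(a),np.sin(a)]);L=np.array([-U[1],U[0]])
d=(m-s["eef_pos"])[:2];print(q,m,d@U,d@L,U)
```

```text
[array([543.91660327,  24.71866147, 100.        ]), array([600.88830265,   6.51168557, 100.        ])] [572.40245296  15.61517352 100.        ] 28.03898307259747 -1.7032313020952439 [0.3056953  0.95212939]
```

```bash
python3 -m pendant '[[0,0.2,0,-2,0],[0,0,0,-2,0],[0,0,0,-1.5,0],[0,0,0,-0.7,0],[0,0,0,-0.4,0],[0,0,0,0,0],[0,0,0,0,0],[0,0,0,0,0]]'
```

```text
time: 7.58
eef_pos: [565.6, -10.3, 95.2]
eef_rot: [0.001, 0.156, 0.988, 0.0]
contact_force: [0.3, -0.4, -0.0]
opening: 0.0
```

```bash
python3 -m pendant '[[0,0,0,-0.2,0],[0,0.15,0.47,0,0],[0,0.15,0.47,0,0],[0,0.15,0.47,0,0],[0,0.15,0.47,0,0],[0,0.15,0.47,0,0],[0,0,0,0,0],[0,0,0,0,0]]'
python3 - <<'E'
from h import *
s=get_state();f=grab_frame("wrist")
cv2.imwrite("pics/w6.png",cv2.resize(f["pixels"][:,:,::-1],(768,576)))
E
```

```text
time: 8.25
eef_pos: [572.6, 14.0, 92.3]
eef_rot: [-0.0, 0.156, 0.988, 0.0]
contact_force: [-0.5, 0.3, -0.6]
opening: -0.2
```

View pics/w6.png

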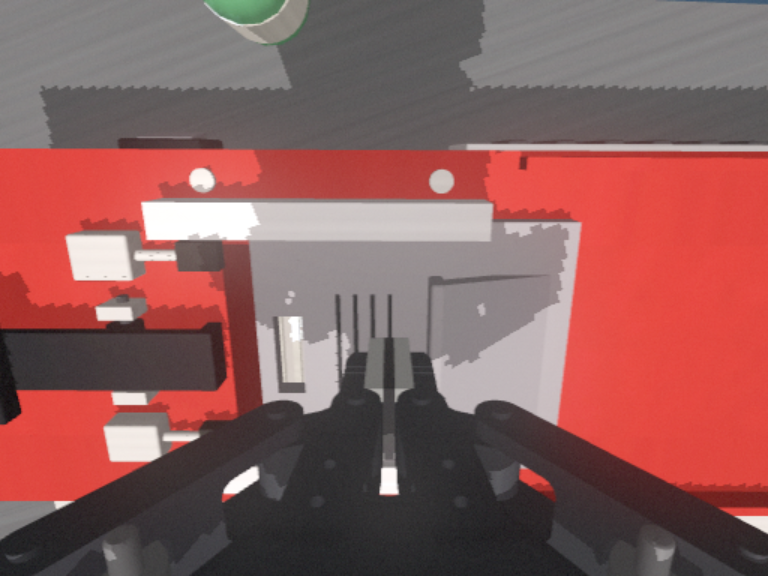

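```bash
for i in 1; do :; done; python3 -m pendant '[[0,0.15,0.47,0,0],[0,0.18,0.56,0,0],[0,0.18,0.56,0,0],[0,0.18,0.56,0,0],[0,0.18,0.56,0,0],[0,0.18,0.56,0,0],[0,0.15,0.47,0,0],[0,0,0,0,0]]'
python3 - <<'E'
from h import *
s=get_state();f=grab_frame("wrist")
cv2.imwrite("pics/w7.png",cv2.resize(f["pixels"][:,:,::-1],(768,576)))
E
```

```text
time: 8.97
eef_pos: [584.9, 52.6, 92.3]
eef_rot: [0.0, 0.155, 0.988, 0.0]
contact_force: [-0.3, 0.1, -0.4]
opening: -0.1
```

View pics/w7.png

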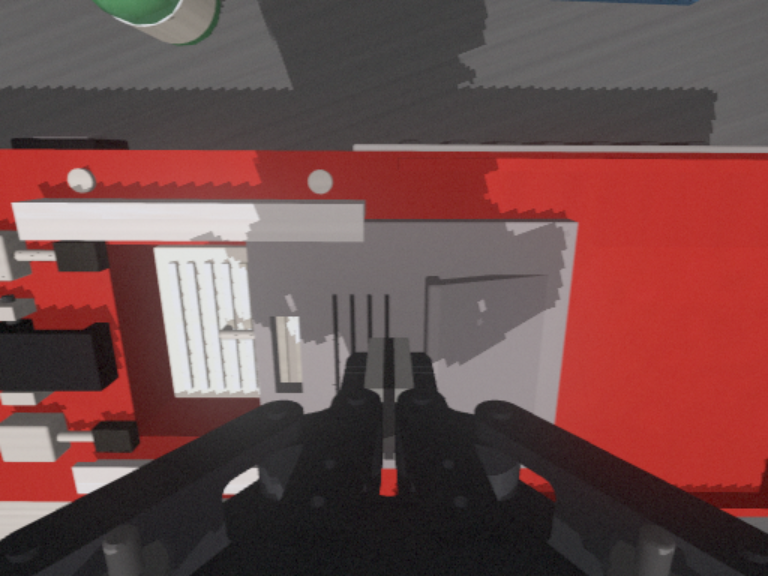

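The cover is tracking straight and its origin is at about x = 20. I need about 65 mm more.

```bash
python3 -m pendant '[[0,0.15,0.47,0,0],[0,0.18,0.56,0,0],[0,0.18,0.56,0,0],[0,0.18,0.56,0,0],[0,0.18,0.56,0,0],[0,0.18,0.56,0,0],[0,0.18,0.56,0,0],[0,0.18,0.56,0,0]]'
python3 -m pendant '[[0,0.18,0.56,0,0],[0,0.18,0.56,0,0],[0,0.12,0.38,0,0],[0,0.09,0.28,0,0],[0,0.06,0.19,0,0],[0,0,0,0,0],[0,0,0,0,0]]'
python3 - <<'E'
from h import *
s=get_state();f=grab_frame("wrist")
cv2.imwrite("pics/w8.png",cv2.resize(f["pixels"][:,:,::-1],(768,576)))
E
```

```text
time: 9.68
eef_pos: [598.7, 95.4, 92.3]
eef_rot: [0.0, 0.156, 0.988, 0.0]
contact_force: [-0.5, -0.4, 0.9]
opening: 0.2
time: 10.27
eef_pos: [604.9, 114.4, 92.3]
eef_rot: [0.0, 0.156, 0.988, 0.0]
contact_force: [0.2, 0.4, -0.2]
opening: 0.1
```

View pics/w8.png

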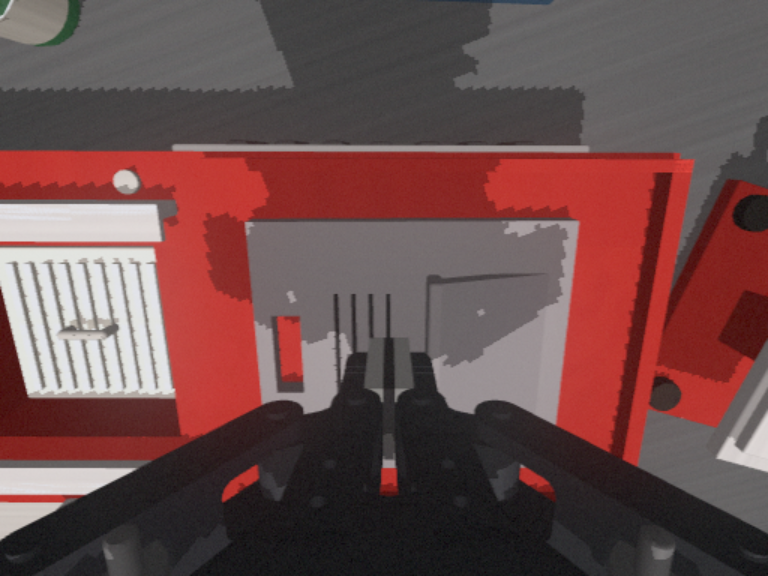

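The cover's rear edge at u=247 is about 28 mm past the rail end at u=162. The filter is uncovered and there is still a gap to the end stop. I'll back off, then lift clear.

```bash
python3 -m pendant '[[0,-0.15,-0.47,0,0],[0,-0.15,-0.47,0,0],[0,0,0,2,0],[0,0,0,3,0],[0,0,0,3,0],[0,0,0,3,0],[0,0,0,3,0],[0,0,0,0,0]]'
python3 -m pendant '[[0,-0.9,-2.8,0,0],[0,-0.9,-2.8,0,0],[0,-0.9,-2.8,0,0],[0,-0.9,-2.8,0,0],[0,0,0,0,0],[0,0,0,0,0]]'
python3 - <<'E'
from h import *
s=get_state();f=grab_frame("wrist")
cv2.imwrite("pics/w9.png",cv2.resize(f["pixels"][:,:,::-1],(768,576)))
crop(grab_frame("side"),"sd9",180,90,240,180,3.3)
E
```

```text
time: 10.98
eef_pos: [605.1, 104.4, 238.9]
eef_rot: [0.005, 0.157, 0.988, 0.002]
contact_force: [1.1, 0.9, -0.1]
opening: -0.0
time: 11.48
eef_pos: [565.1, -9.9, 232.4]
eef_rot: [0.0, 0.159, 0.987, -0.0]
contact_force: [-0.1, 0.5, -0.1]
opening: 0.1
```

View pics/w9.png

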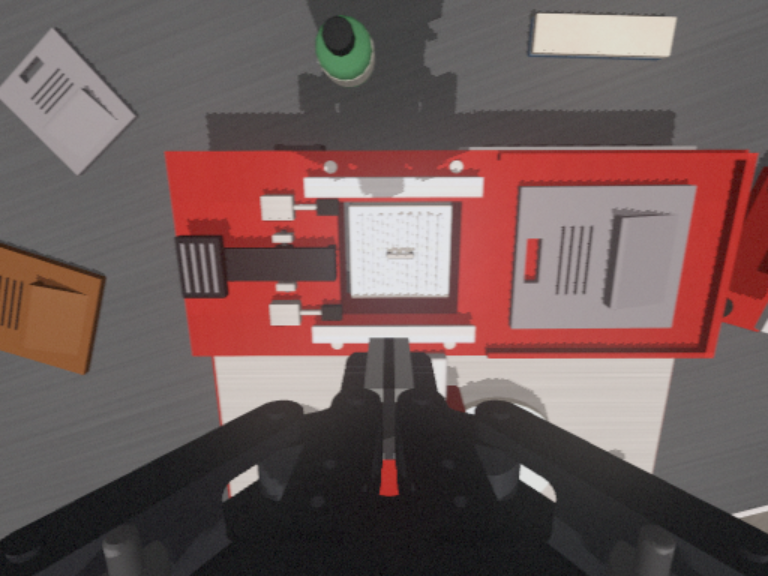

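View pics/sd9.png

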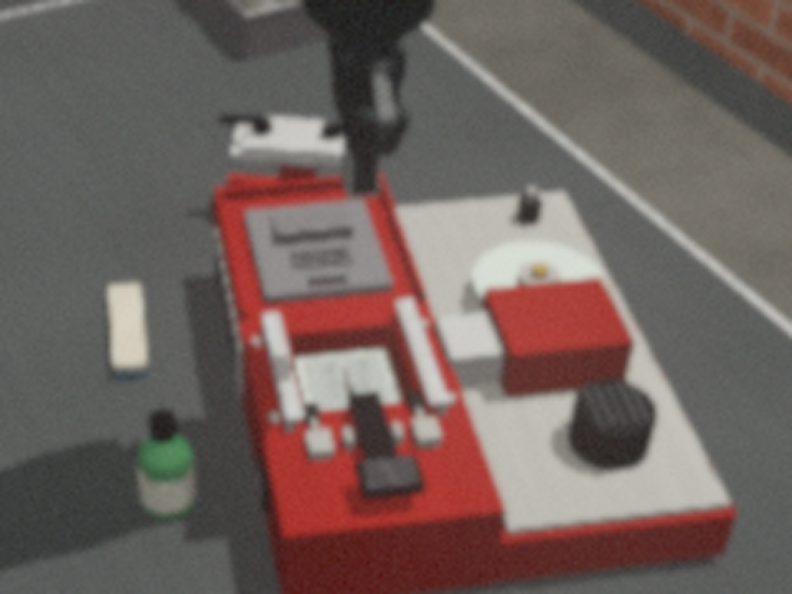

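Both views agree. The cover lies flat on the deck at (605,257) in the wrist view, clear of the rails, and the filter is exposed in its well. The latch is back at rest and the other objects are where they were.

```bash
python3 -c "
from workcell import arm,get_state
print(get_state()['contact_force']); print(arm.close_job())"
```

```text
[-0.60351553 -0.15348871  0.73614604]
the job is handed in; nothing more can be done
None
```

The filter bay is open: the cover lies flat on the deck, wholly out of the rails, and the filter is uncovered. I handed the job in at about 11.5 s.

- **Latch:** I pressed the pad down about 10.7 mm until the force rose to 13.6 N at its stop. The wrist camera showed the cover sprung forward off its catch.
- **Cover:** I pushed it by the thumb step with closed fingers. I estimate it stopped about 28 mm past the rail ends, short of the end stop.
- **Final checks:** The wrist and side views both show the cover flat on the deck and the latch back at rest. By eye, the filter, skate holder, stone and oil bottle are where they were. The gripper was about 230 mm above the bench with no contact force beyond sensor noise.

No check failed or disagreed. The scene, side and wrist positions differed by only 2 to 5 mm.

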